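# Charge the cap feeder and hold its run knob in

## Task

Tip the three silver bottle caps out of the pine carry tray into the feeder's open hopper without touching them with the gripper, then set the empty tray back upright on the bench and let go of it. Then fit the loose black run knob onto the D-shaft of the grey control box, its flat matched to the shaft's flat, and push it fully home and right down against the shaft's spring. Finish holding it there: the gripper stays on the knob and keeps pressing, and the three perfume bottles near the work are left where they stand.

Things in the scene. Friction and masses are not known exactly. Their poses are not given: they have to be found in the camera images.
- tray: loose pine carry tray, 140 (x) x 120 (y) mm, floor 5 mm thick, walls 5 mm thick and 30 mm high over the bench on its two y sides and its +x end; the -x end is the open mouth with no lip. About 0.25 kg. Origin: centre of the underside, z up. Its lacquered floor is slippery: the caps slide once it is tipped mouth-down by more than about 25 degrees.
- tray_grip (a point): centre of the tray's carry bar, 76 mm above the tray's origin: a wooden bar along the tray's y, 12 mm thick (x), 24 mm tall (z), 110 mm long between two uprights; the caps pass beneath it with 36 mm to spare
- cap1: loose silver bottle cap, an upright cylinder 26 mm in diameter, 22 mm high, 30 g, standing on the tray's floor; origin at the centre of its underside
- cap2: a cap like cap1
- cap3: a cap like cap1
- hopper: fixed feeder hopper: blue base and open-topped aluminium bin, outside 170 (x) x 190 (y) mm, walls 4 mm, rim 85 mm and inner floor 29 mm above the bench. Origin: centre of the underside
- control_box: fixed grey control box 120 x 120 x 55 mm high, origin at the centre of its underside; the D-shaft stands up from the middle of its top
- shaft_top (a point): centre of the axis at the top end of the upright brass D-shaft, 89 mm above the bench. The shaft is a 16 mm round with one flat, 2 mm from the axis, facing the point's +x; its D-section is 22 mm long, the last 4 mm tapered; below that a 24 mm round dark collar. The shaft does not turn.
- run_shaft (a joint): how far the D-shaft is pushed down, m: 0 free, 0.010 fully in. Spring: 5 N to start moving, 10 N fully in; it springs back when let go
- knob: the loose black run knob, an upright block 48 (x) x 32 (y) x 40 (z) mm, 60 g; a D-shaped socket opens in the middle of its underside, 18.6 mm across, its flat 3.4 mm from the axis on the knob's +x side (under the red pointer on its silver-topped face), 16 mm deep. Origin: centre of the underside, z up
- knob_center (a point): centre of the knob, half-way up (20 mm); axes as the knob; best gripped across its 32 mm width (y)
- knob_socket (a point): centre of the ceiling of the knob's socket, 16 mm above its underside; meets shaft_top when the knob is fully home; axes as the knob
- bottle_pink: bystander: pink perfume bottle, 30 x 30 mm, 96 mm tall, standing; origin under its centre
- bottle_green: bystander: green perfume bottle, same size
- bottle_amber: bystander: amber perfume bottle, same size

How it is judged:
On the way, in this order (a step that is already met when the one before it is completed fails the run):
1. all three caps lie in the hopper, tipped out of the tray (x of cap1 in the frame of hopper between -0.085 and 0.085 m and y of cap1 in the frame of hopper between -0.095 and 0.095 m and x of cap2 in the frame of hopper between -0.085 and 0.085 m and y of cap2 in the frame of hopper between -0.095 and 0.095 m and x of cap3 in the frame of hopper between -0.085 and 0.085 m and y of cap3 in the frame of hopper between -0.095 and 0.095 m and z of each of cap1, cap2, cap3 in the frame of hopper below 0.08 m), for 0.2 s.
2. the tray stands upright on the bench, let go (height (world z) of tray between -0.004 and 0.006 m and angle between tray's own z axis and vertical below 0.08 rad and contact force between the fingers and tray below 0.1 N and linear speed of tray below 0.03 m/s), for 0.2 s.
At the end, for the whole second after the job is handed in: Caps in the hopper, below its rim; tray level on the bench (5 degrees), untouched; knob upright on the shaft, flats matched (20 degrees), axes within 4 mm, socket ceiling within 3 mm of the shaft top; shaft pushed down over 6 of its 10 mm; gripper still on the knob (over 2 N) (all of step 1 and all of step 2 and horizontal distance between knob_socket and shaft_top below 0.004 m and z of knob_socket in the frame of shaft_top between -0.003 and 0.003 m and angle between the x axis of knob_socket and the x axis of shaft_top, either way round below 0.35 rad and angle between knob_socket's own z axis and vertical below 0.12 rad and value of joint run_shaft above 0.006 m and contact force between the fingers and knob above 2 N); the arm keeps its last pose, push and grip.
It fails at once if the pink perfume bottle is moved by more than 30 mm (distance of bottle_pink from where it was at the start of the episode above 0.03 m).
It fails at once if the green perfume bottle is moved by more than 30 mm (distance of bottle_green from where it was at the start of the episode above 0.03 m).
It fails at once if the amber perfume bottle is moved by more than 30 mm (distance of bottle_amber from where it was at the start of the episode above 0.03 m).
It fails at once if the gripper touches a cap (contact force between the fingers and cap1 above 1 N or contact force between the fingers and cap2 above 1 N or contact force between the fingers and cap3 above 1 N).
It also fails if it takes over 67 s, if anything falls off the work surface, if the arm or the gripper's body presses on something with over 40 N, if the wrist force passes 120 N, or if a joint passes its speed limit or range.

## Robot

A 7-joint arm with a two-finger parallel gripper is mounted at the origin on the work surface. World frame = base frame: x ahead of the robot, y to its left, z up, the work surface at z = 0. Lengths are in m, angles in rad, forces in N, time in s.
With the tool pointing down it reaches from about 0.4 to 0.85 m from the base axis. Payload 10.4 kg.
Tool frame: the origin (TCP) lies midway between the tips of the shut fingers; the grasp point (between the pads) lies 19 mm behind it; x points along the fingers, z is the direction in which the jaws open and shut, and the axes are right-handed (so a half turn about x gives the same grasp; the last joint's range is limited). The gripper opens to 85 mm and grips with 20 to 120 N. Pads are 22 mm wide; open, the fingers measure 114 mm over their backs; the gripper's body (76 mm by 85 mm) begins 54 mm behind the grasp point. The pads swing forward as they close: fully open they stand 13 mm farther back than shut.
Start: joints at [1.306, 0.332, -0.065, 1.46, 0.022, 1.35, -0.088], TCP at [0.15, -0.607, 0.211] pointing down, gripper open.
Joint ranges: [-2.6, 2.6], [-0.5, 2.12], [-1.47, 1.34], [0.16, 2.42], [-1.27, 4.41], [0.06, 2.06], [-2.6, 2.6]. Speed limits (rad/s): [2.22, 2.22, 2.79, 2.79, 3.14, 3.14, 3.14].

## Interface

Orientations are given as a rotation vector (axis times angle).
In Python, from plant import telemetry, eyes, ctrl gives the robot as it stands.
- The arm moves only by the tool send_rows, never from a script. Its argument "commands" is one flat list of numbers, 7 for each row, row after row: the turn, a rotation vector about the world's x, y, z in rad, then the shift along the world's x, y, z in mm, then the closure in counts, from 0 (fully open) to 255 (shut). A call has 1 to 10 rows; each row shifts and turns the commanded pose from where the row before left it; what a row does not reach is not made up. A row lasts 1/12 s, in which the tool goes at most 41.7 mm and 7.16 degrees, less where a joint would pass 70% of its speed; a pose out of reach is approached as far as the arm can. A call with a gripper value outside its range is refused whole. The fingers move at their own pace and stop on an object; "squeeze" is the grip in N (left out, the last holds). Time passes only in rows, so rows that do not move let the fingers close. It gives the time, the measured TCP pose, the force and the opening at its end, in the units of the state.
- telemetry.sense(): the state, without advancing time (a new reading comes with each control period).
- eyes.capture(name): name is "scene" or "top"; returns a dict with "img" (420x560x3 uint8, red, green, blue), "fx", "fy", "cx", "cy" (pixels), "R" (3x3) and "t" (3): a world point X has camera coordinates R X + t. Camera axes: x right, y down, z forward; pixel columns grow to the right and rows downward; lengths in m; the calibration is good to about 2 mm. A picture is of the moment at which its call begins. There is no depth.
- ctrl.job_done(): hands the job in, once; it reports no verdict.
Trained networks look in a picture, given as the dict that the camera call returned (one of the last four; its "shot" number tells which), for a name from the list of things; names that differ only in an ending like _2 or _b are one class to them, and where a whole thing is asked for, a point or a joint stands for the part that bears it (a point fixed in the world has none). Each returns a list of dicts, best first, with "p" (0 to 1); they miss things now and then, are a little off and sometimes report something else, mostly with a low value. They report only what shows in the picture. A call takes as long as a camera call.
- eyes.masks_of(picture, label): "mask" (420x560 bool, what is visible of it) and "uv" ([column, row] in pixels, amid what is visible of it).
The state is a dict: "clock": time; "joint_positions": joint angles; "qd": joint speeds; "joint_torque": joint torques, N m; "ee_pos": TCP position; "tcp_rot": TCP orientation; "wrist_force": force on the tool from outside, world axes, zero at the start; "torque": the same for the moment, N m; "finger_gap": opening from 0.0 (shut) to 1.0 (fully open).
Only numpy, scipy, OpenCV 4.12 (cv2) and the standard library are available. Lean on these libraries where they do the work, as an engineer would, in place of code of your own. Each camera call takes 0.05 s, during which the arm holds its last target. There are 200 camera calls.

## Working session

There is one attempt and no reset: what is moved stays moved. The work goes in short steps, Python scripts to look and compute and a tool call to move; the robot and the scene stay as the last step left them, time stands still between calls to the robot, and variables do not carry over. Pictures are saved under pics/ and viewed, about 8 in all and at most 12, crops included, and the job is handed in when it is done.

Besides the shell and the picture viewer there is one more tool, called after "Request:" as name(argument=value, ...) on one line, values as JSON. send_rows: Moves the arm, as the interface text tells. Its arguments: {"type":"object","properties":{"commands":{"type":"array","items":{"type":"number"}},"squeeze":{"type":"number"}},"required":["commands"]}

```bash
ls; mkdir -p pics; cat > h.py <<'E'
import numpy as np, cv2
from plant import telemetry, eyes, ctrl
def save(p,n): cv2.imwrite('pics/'+n+'.png',cv2.cvtColor(p['img'],cv2.COLOR_RGB2BGR))
def ray(p,u,v,z):
    R=np.array(p['R']);t=np.array(p['t']);c=-R.T@t
    d=R.T@np.array([(u-p['cx'])/p['fx'],(v-p['cy'])/p['fy'],1])
    return c+d*(z-c[2])/d[2]
def proj(p,X):
    X=np.atleast_2d(X);q=X@np.array(p['R']).T+np.array(p['t'])
    return np.c_[q[:,0]/q[:,2]*p['fx']+p['cx'],q[:,1]/q[:,2]*p['fy']+p['cy']]
E
python3 - <<'E'
from h import *
print(telemetry.sense())
for n in ['scene','top']:
    p=eyes.capture(n); save(p,n+'0')
    R=np.array(p['R']);print(n,p['fx'],p['cx'],p['cy'],'c',-R.T@np.array(p['t']),R.round(3).tolist())
    for l in ['tray','tray_grip','cap1','hopper','control_box','knob','bottle_pink','bottle_green','bottle_amber']:
        for m in eyes.masks_of(p,l)[:3]:
            M=m['mask'].astype(np.uint8)
            r=cv2.minAreaRect(cv2.findNonZero(M))
            print(l,round(m['p'],2),np.round(m['uv'],1),M.sum(),'rect',np.round(cv2.boxPoints(r)).tolist(), 'z0',ray(p,*m['uv'],0).round(3))
E
```

```text
pics
{'clock': 0.0, 'joint_positions': array([ 1.30641292,  0.33285119, -0.06470116,  1.46092334,  0.02160495,
        1.34992743, -0.08849894]), 'qd': array([-0.00012764, -0.00229396,  0.00024414,  0.00011643,  0.00068713,
       -0.00171041, -0.00252274]), 'joint_torque': array([-6.21613344e-05, -6.25442863e+01,  4.94302309e-02, -3.91601586e+01,
        1.63302000e-02,  9.92611429e-03,  2.41156010e-05]), 'ee_pos': array([ 0.14954166, -0.60642911,  0.21043746]), 'tcp_rot': array([ 1.03009711,  1.31511625, -1.02873728]), 'wrist_force': array([-0.12671946, -0.03912121,  0.16989641]), 'torque': array([-0.01871625,  0.02617035,  0.01068443]), 'finger_gap': 1.000963830789484}
scene 461.58553641013026 282.25258247642296 206.11228761670964 c [ 1.1720599  -0.37733848  0.74809315] [[0.54, 0.842, 0.011], [0.591, -0.37, -0.717], [-0.6, 0.393, -0.697]]
tray 0.79 [270.2 248.5] 3169 rect [[225.0, 238.0], [291.0, 202.0], [321.0, 257.0], [255.0, 293.0]] z0 [ 0.623 -0.047  0.   ]
tray_grip 0.97 [268.8 247.7] 3206 rect [[225.0, 237.0], [291.0, 202.0], [322.0, 258.0], [256.0, 294.0]] z0 [ 0.62  -0.048
[... 2393 characters left out ...]
.0], [263.0, 259.0], [254.0, 278.0]] z0 [0.478 0.035 0.   ]
knob 0.78 [253.9 266.9] 278 rect [[241.0, 272.0], [251.0, 254.0], [263.0, 260.0], [254.0, 278.0]] z0 [0.48  0.037 0.   ]
bottle_pink 0.73 [310.4 279.4] 134 rect [[305.0, 273.0], [317.0, 273.0], [317.0, 285.0], [305.0, 285.0]] z0 [ 0.45  -0.104  0.   ]
bottle_pink 0.53 [254.7 266. ] 246 rect [[242.0, 272.0], [251.0, 255.0], [262.0, 261.0], [254.0, 278.0]] z0 [0.483 0.035 0.   ]
bottle_green 0.61 [206.7 144.6] 196 rect [[200.0, 140.0], [214.0, 140.0], [214.0, 156.0], [200.0, 156.0]] z0 [0.788 0.159 0.   ]
bottle_amber 0.54 [355.2 154.3] 199 rect [[346.0, 153.0], [360.0, 144.0], [368.0, 155.0], [353.0, 164.0]] z0 [ 0.766 -0.216  0.   ]
```

```bash
python3 - <<'E'
import cv2
a=cv2.imread('pics/scene0.png');b=cv2.imread('pics/top0.png')
cv2.imwrite('pics/v1.png',cv2.resize(b[120:330,70:450],(800,442),interpolation=cv2.INTER_CUBIC))
cv2.imwrite('pics/v2.png',cv2.resize(a[70:360,70:430],(745,600),interpolation=cv2.INTER_CUBIC))
E
```

```text
(no output)
```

View pics/v1.png

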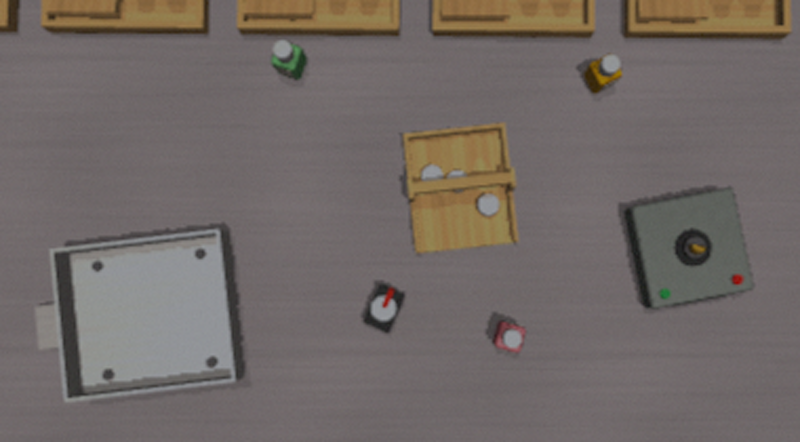

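View pics/v2.png

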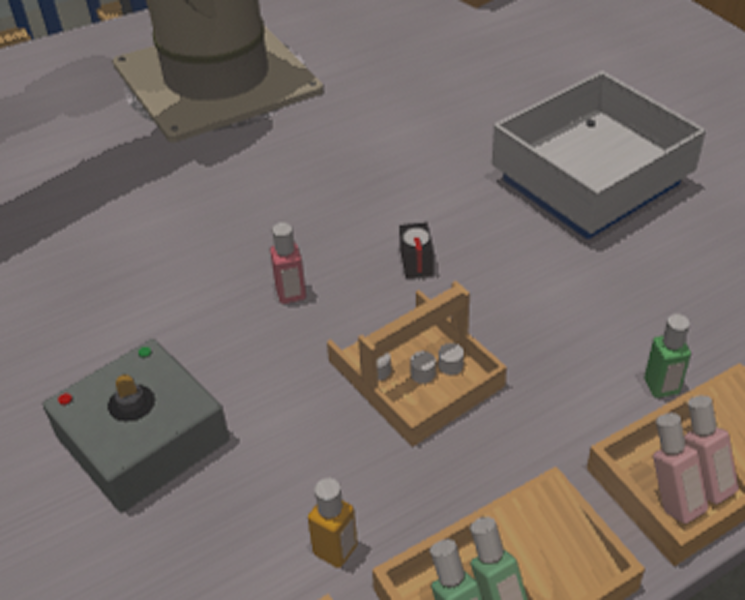

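The top view (v1) shows the tray at (460,190) with its mouth towards the robot, the hopper at (145,315), the knob at (383,308) with its pointer up and to the right, and the box at (690,247). The scene view (v2) agrees, with the brass D-shaft at (124,385). Next I'll fit models to the masks and zoom in on the shaft.

```bash
cat >> h.py <<'E'
from scipy.optimize import minimize
def box(x0,x1,y0,y1,z0,z1): return np.array([[x,y,z] for x in (x0,x1) for y in (y0,y1) for z in (z0,z1)])
def cyl(r,z0,z1,xmax=9):
    a=np.linspace(0,2*np.pi,48); return np.array([[min(r*np.cos(t),xmax),r*np.sin(t),z] for t in a for z in (z0,z1)])
M={'tray':[box(-.07,.07,-.06,.06,0,.005),box(-.07,.07,-.06,-.055,0,.03),box(-.07,.07,.055,.06,0,.03),box(.065,.07,-.06,.06,0,.03),box(-.006,.006,-.055,.055,.064,.088),box(-.006,.006,-.06,-.055,0,.088),box(-.006,.006,.055,.06,0,.088)],
'hopper':[box(-.085,.085,-.095,.095,.025,.085),box(-.083,.083,-.093,.093,0,.025)],
'control_box':[box(-.06,.06,-.06,.06,0,.055),cyl(.012,.055,.067),cyl(.008,.067,.089)],
'knob':[box(-.024,.024,-.016,.016,0,.04)],
'bottle':[box(-.015,.015,-.015,.015,0,.07),cyl(.009,.07,.096)]}
def sil(p,parts,q,z=0,S=4):
    c,s=np.cos(q[2]),np.sin(q[2]);m=np.zeros((420*S,560*S),np.uint8)
    for b in parts:
        X=b@np.array([[c,s,0],[-s,c,0],[0,0,1]])+[q[0],q[1],z]
        u=(proj(p,X)+.5)*S-.5
        cv2.fillConvexPoly(m,cv2.convexHull(np.round(u*16).astype(np.int32)),255,shift=4)
    return cv2.resize(m,(560,420),interpolation=cv2.INTER_AREA)/255.
def fit(obs,parts,q0,z=0):
    # obs: list of (picture, mask)
    def f(v):
        q=np.array(v)*[.01,.01,.1]+q0
        return sum(np.abs(sil(p,parts,q,z)-m).sum()/m.sum() for p,m in obs)
    r=minimize(f,[0,0,0],method='Nelder-Mead',options=dict(initial_simplex=[[0,0,0],[1,0,0],[0,1,0],[0,0,1.5]],xatol=.01,fatol=1e-4,maxiter=120))
    return np.array(r.x)*[.01,.01,.1]+q0, r.fun
E
cat > m.py <<'E'
from h import *
P={n:eyes.capture(n) for n in ['scene','top']}
for l,q0 in {'tray':[.615,-.045,.1],'hopper':[.46,.31,.1],'control_box':[.55,-.31,.2],'knob':[.475,.035,-.45],'bottle_pink':[.44,-.1,.1],'bottle_green':[.75,.155,.2],'bottle_amber':[.73,-.21,.3]}.items():
    obs=[(P[n],eyes.masks_of(P[n],l)[0]['mask'].astype(float)) for n in P]
    parts=M[l.split('_')[0] if 'bottle' in l else l]
    for o in ([obs] if 'bottle' in l else [obs,obs[:1],obs[1:]]):
        q,e=fit(o,parts,np.array(q0)); print(l,q.round(4),round(e,3),flush=True)
E
time timeout 500 python3 m.py
python3 - <<'E'
import cv2,numpy as np
a=cv2.imread('pics/scene0.png');b=cv2.imread('pics/top0.png')
c=lambda i,u,v:cv2.resize(i[v-14:v+14,u-14:u+14],(390,390),interpolation=cv2.INTER_CUBIC)
cv2.imwrite('pics/v3.png',np.hstack([c(a,130,257),c(b,399,237)]))
E
```

```text
tray [-0.7228  0.7906  2.9   ] 2.0
tray [-0.6517  1.1383 -6.5   ] 1.0
tray [ 0.6251 -0.0486  0.1176] 0.094
hopper [0.4751 0.3065 0.1232] 0.138
hopper [0.4717 0.3106 0.1369] 0.081
hopper [0.4752 0.3058 0.1253] 0.052
control_box [ 0.5565 -0.3127  0.194 ] 0.2
control_box [ 0.5601 -0.3127  0.1879] 0.081
control_box [ 0.5552 -0.3127  0.2084] 0.084
knob [ 0.4851  0.0403 -0.3967] 0.229
knob [ 0.4884  0.0384 -0.3918] 0.047
knob [ 0.4842  0.0403 -0.4624] 0.103Traceback (most recent call last):
  File "m.py", line 4, in <module>
    obs=[(P[n],eyes.masks_of(P[n],l)[0]['mask'].astype(float)) for n in P]
               ~~~~~~~~~~~~~~~~~~~~~^^^
IndexError: list index out of range

real	0m10.999s
user	0m12.470s
sys	0m4.976s
```

View pics/v3.png

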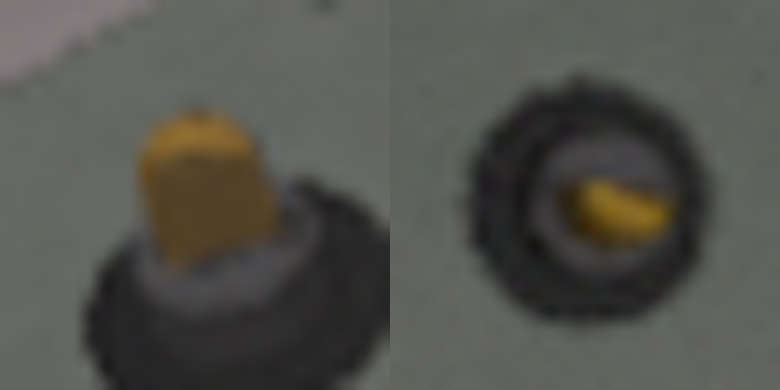

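The scene view shows the D's flat facing the camera, and in the top view the chord lies on the +x side. I'll fit the shaft yaw next and redo the failed fits.

```bash
cat > m2.py <<'E'
from h import *
from scipy.spatial.transform import Rotation as Ro
s=telemetry.sense();A=Ro.from_rotvec(s['tcp_rot']).as_matrix();print(s['clock'],'tool xyz cols',A.round(3).tolist())
P={n:eyes.capture(n) for n in ['scene','top']}
for l,q0 in {'tray':[.625,-.048,.11],'bottle_pink':[.44,-.1,.1],'bottle_green':[.75,.155,.2],'bottle_amber':[.73,-.21,.3]}.items():
    obs=[]
    for n in P:
        r=eyes.masks_of(P[n],l)
        if r: obs.append((P[n],r[0]['mask'].astype(float)))
    for o in [[x] for x in obs]:
        try:
            q,e=fit(o,M[l.split('_')[0]],np.array(q0)); print(l,q.round(4),round(e,3),o[0][1].sum(),flush=True)
        except Exception as ex: print(l,ex)
# shaft: brass colour
D=[np.vstack([cyl(.008,.067,.085,.002),cyl(.0068,.085,.089,.0012)])]
for n in P:
    p=P[n];im=p['img'].astype(float);u,v=proj(p,[.557,-.3127,.08])[0].astype(int)
    w=np.clip((im[...,0]-im[...,2]-12)/40,0,1)
    k=np.zeros(w.shape);k[v-14:v+14,u-14:u+14]=1;w=w*k
    m=(w>.3).astype(float);print(n,'brass px',m.sum())
    for y0 in (-.6,0,.4):
        q,e=fit([(p,m)],D,np.array([.557,-.3127,y0]));print(' D',q.round(4),round(e,3))
E
python3 m2.py
```

```text
1.55 tool xyz cols [[0.0, 0.971, 0.239], [-0.0, 0.239, -0.971], [-1.0, 0.0, 0.0]]
tray [ 0.628  -0.0483  0.1188] 0.151 3368.0
tray [ 0.625  -0.0481  0.1105] 0.095 2639.0
bottle_pink [ 0.4553 -0.1044 -0.3163] 0.104 490.0
bottle_pink [ 0.453  -0.1048 -0.2167] 0.102 187.0
bottle_green [ 0.7749  0.1528 -0.6723] 0.137 608.0
bottle_green [ 0.7725  0.1529 -0.2117] 0.148 237.0
bottle_amber [ 0.7613 -0.2132  0.0122] 0.132 765.0
bottle_amber [ 0.7596 -0.2153  0.4437] 0.091 257.0
scene brass px 84.0
 D [ 0.5581 -0.3121 -0.3593] 0.197
 D [ 0.559  -0.312   0.0532] 0.194
 D [ 0.5592 -0.312   0.4384] 0.203
top brass px 28.0
 D [ 0.5545 -0.3137 -0.3519] 0.315
 D [ 0.5554 -0.3119  0.0353] 0.353
 D [ 0.5545 -0.3127 -0.2233] 0.29
```

Request:
send_rows(commands=[0,0,0.0722,24,28,0,0,0,0,0.0722,24,28,0,0,0,0,0.0722,24,28,0,0,0,0,0.0722,24,28,0,0,0,0,0.0722,24,28,0,0,0,0,0.0722,24,28,0,0,0,0,0.0722,24,28,0,0,0,0,0.0722,24,28,0,0,0,0,0.0722,24,28,0,0,0,0,0.0722,24,28,0,0], squeeze=90)

```text
clock: 2.88
ee_pos: [0.3905, -0.3254, 0.2115]
tcp_rot: [0.472, 1.518, -0.473]
wrist_force: [0.3, 1.0, 0.6]
finger_gap: 1.001
```

Request:
send_rows(commands=[0,0,0.0722,24,28,0,0,0,0,0.0722,24,28,0,0,0,0,0.0722,24,28,0,0,0,0,0.0722,24,28,0,0,0,0,0.0722,24,28,0,0,0,0,0.0722,24,28,0,0,0,0,0.0722,24,28,0,0,0,0,0.0722,24,28,0,0,0,0,0.0722,24,28,0,0,0,0,0.0722,20,26,0,0])

```text
clock: 3.72
ee_pos: [0.6269, -0.0471, 0.2112]
tcp_rot: [-0.093, 1.568, 0.093]
wrist_force: [0.0, -1.1, 0.4]
finger_gap: 1.001
```

Request:
send_rows(commands=[0,0,0,0,0,0,0,0,0,0,0,0,0,0])

```text
clock: 3.88
ee_pos: [0.6262, -0.0464, 0.2108]
tcp_rot: [-0.092, 1.569, 0.094]
wrist_force: [-0.0, -0.6, 0.3]
finger_gap: 1.001
```

Request:
send_rows(commands=[0,0,0,0,-2,-15,0,0,0,0,0,0,-30,0,0,0,0,0,0,-30,0,0,0,0,0,0,-30,0,0,0,0,0,0,-25,0,0,0,0,0,0,-15,0,0,0,0,0,0,-9,0,0,0,0,0,0,0,0,0,0,0,0,0,0,255,0,0,0,0,0,0,255])

```text
clock: 4.72
ee_pos: [0.6265, -0.0513, 0.0588]
tcp_rot: [-0.09, 1.567, 0.089]
wrist_force: [-0.2, 0.7, 1.2]
finger_gap: 0.745
```

Request:
send_rows(commands=[0,0,0,0,0,0,255,0,0,0,0,0,0,255,0,0,0,0,0,0,255,0,0,0,0,0,0,255,0,0,0,0,0,0,255,0,0,0,0,0,0,255])

```text
clock: 5.22
ee_pos: [0.626, -0.0508, 0.0579]
tcp_rot: [-0.09, 1.568, 0.09]
wrist_force: [-0.8, 0.7, 5.9]
finger_gap: 0.106
```

```bash
python3 - <<'E'
from h import *
p=eyes.capture('scene');save(p,'s1')
cv2.imwrite('pics/v4.png',cv2.resize(p['img'][150:330,180:360,::-1],(560,560),interpolation=cv2.INTER_CUBIC))
E
```

```text
(no output)
```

View pics/v4.png

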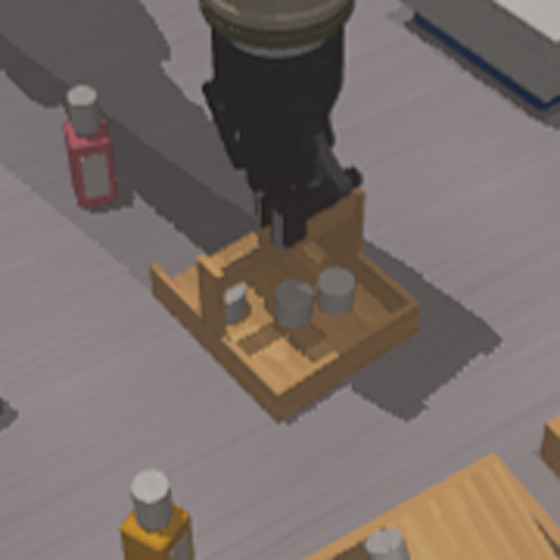

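The tray is gripped and the caps are standing at about (235,303), (293,303) and (335,290), clear of the fingers. Now I'll lift it.

Request:
send_rows(commands=[0,0,0,0,0,5,255,0,0,0,0,0,10,255,0,0,0,0,0,15,255,0,0,0,0,0,20,255,0,0,0,0,0,20,255,0,0,0,0,0,17,255,0,0,0,0,0,12,255,0,0,0,0,0,8,255,0,0,0,0,0,3,255,0,0,0,0,0,0,255])

```text
clock: 6.1
ee_pos: [0.6257, -0.0509, 0.1675]
tcp_rot: [-0.09, 1.569, 0.09]
wrist_force: [0.9, 0.1, -4.6]
finger_gap: 0.11
```

Request:
send_rows(commands=[0,0,0,-1.5,5,0,255,0,0,0,-3,10,0,255,0,0,0,-4.6,15,0,255,0,0,0,-6.2,20,0,255,0,0,0,-6.2,20,0,255,0,0,0,-6.2,20,0,255,0,0,0,-6.2,20,0,255,0,0,0,-6.2,20,0,255,0,0,0,-6.2,20,0,255,0,0,0,-6.2,20,0,255])

```text
clock: 6.93
ee_pos: [0.5716, 0.122, 0.1669]
tcp_rot: [-0.092, 1.57, 0.092]
wrist_force: [0.1, 0.9, -2.6]
finger_gap: 0.107
```

Request:
send_rows(commands=[0,0,0,-6.2,20,0,255,0,0,0,-6.2,20,0,255,0,0,0,-6.2,20,0,255,0,0,0,-6.2,20,0,255,0,0,0,-6.2,20,0,255,0,0,0,-6.2,20,0,255,0,0,0,-6.2,20,0,255,0,0,0,-6.2,20,0,255,0,0,0,-4.6,15,0,255,0,0,0,-3,10,0,255])

```text
clock: 7.77
ee_pos: [0.5132, 0.3076, 0.167]
tcp_rot: [-0.093, 1.57, 0.094]
wrist_force: [-1.0, 0.0, -3.4]
finger_gap: 0.108
```

Request:
send_rows(commands=[0,0,0,-1.5,7,0,255,0,0,0,0,0,0,255,0,0,0,0,0,0,255])

```text
clock: 8.02
ee_pos: [0.5144, 0.3109, 0.167]
tcp_rot: [-0.091, 1.569, 0.09]
wrist_force: [0.8, -1.0, -2.7]
finger_gap: 0.104
```

```bash
python3 - <<'E'
from h import *
a=eyes.capture('scene')['img'][60:300,200:440];b=eyes.capture('top')['img'][190:330,60:200]
cv2.imwrite('pics/v5.png',np.hstack([cv2.resize(x,(400,400),interpolation=cv2.INTER_CUBIC) for x in (a,b)])[...,::-1])
E
```

```text
(no output)
```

View pics/v5.png

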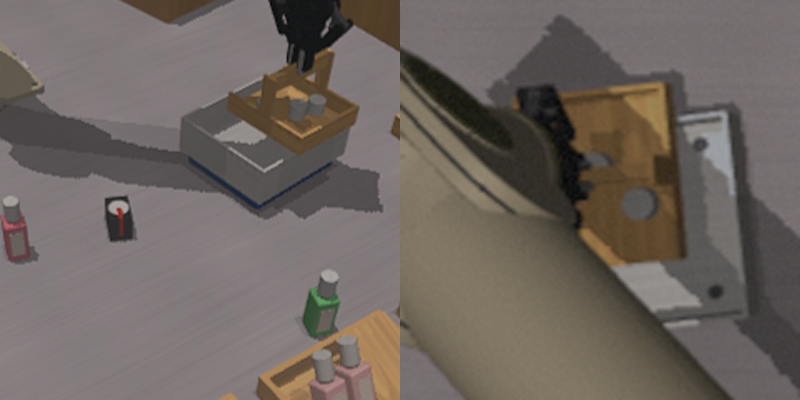

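The tray hangs level over the hopper, with its +x end above the hopper's +x rim and its mouth over the bin. Now I'll tip it.

Request:
send_rows(commands=[0.0048,-0.0434,0,0,0,0,255,0.0097,-0.0868,0,0,0,0,255,0.0097,-0.0868,0,0,0,0,255,0.0097,-0.0868,0,0,0,0,255,0.0097,-0.0868,0,0,0,0,255,0.0097,-0.0868,0,0,0,0,255,0.0097,-0.0868,0,0,0,0,255,0.0097,-0.0868,0,0,0,0,255,0.0097,-0.0868,0,0,0,0,255,0.0097,-0.0868,0,0,0,0,255])

```text
clock: 8.95
ee_pos: [0.5148, 0.3096, 0.1677]
tcp_rot: [-0.046, 0.758, 0.104]
wrist_force: [0.7, 0.2, -2.3]
finger_gap: 0.106
```

Request:
send_rows(commands=[0.0048,-0.0434,0,0,0,0,255,0,0,0,0,0,0,255,0,0,0,0,0,0,255,0,0,0,0,0,0,255,0,0,0,0,0,0,255,0,0,0,0,0,0,255,0,0,0,0,0,0,255,0,0,0,0,0,0,255,0,0,0,0,0,0,255])

```text
clock: 9.7
ee_pos: [0.515, 0.3102, 0.167]
tcp_rot: [-0.044, 0.72, 0.104]
wrist_force: [0.2, -0.3, -3.3]
finger_gap: 0.106
```

```bash
python3 - <<'E'
from h import *
a=eyes.capture('scene')['img'][60:260,240:440];b=eyes.capture('top')['img'][190:330,60:200]
cv2.imwrite('pics/v6.png',np.hstack([cv2.resize(x,(400,400),interpolation=cv2.INTER_CUBIC) for x in (a,b)])[...,::-1])
E
```

```text
(no output)
```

View pics/v6.png

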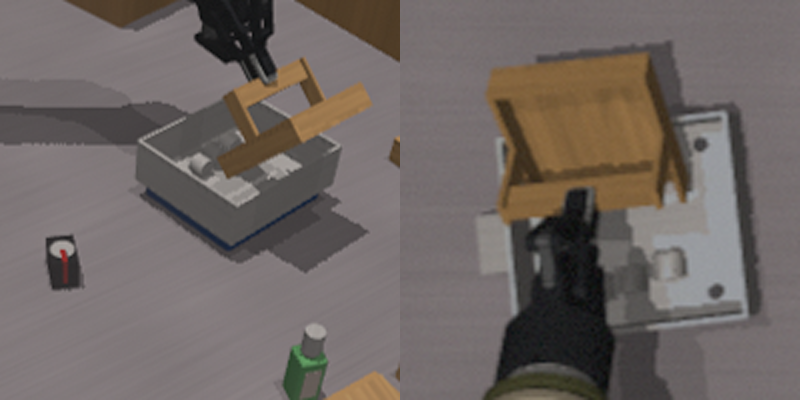

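The tray is empty and two caps show in the bin at (630,275) and (670,265); the third is probably hidden. I'll level the tray and carry it back.

Request:
send_rows(commands=[-0.0097,0.0868,0,0,0,2,255,-0.0097,0.0868,0,0,0,2,255,-0.0097,0.0868,0,0,0,2,255,-0.0097,0.0868,0,0,0,2,255,-0.0097,0.0868,0,0,0,2,255,-0.0097,0.0868,0,0,0,0,255,-0.0097,0.0868,0,0,0,0,255,-0.0097,0.0868,0,0,0,0,255,-0.0097,0.0868,0,0,0,0,255,-0.0097,0.0868,0,0,0,0,255])

```text
clock: 10.63
ee_pos: [0.5158, 0.3084, 0.1761]
tcp_rot: [-0.096, 1.558, 0.083]
wrist_force: [0.0, -0.2, -1.5]
finger_gap: 0.107
```

Request:
send_rows(commands=[0,0,0,5,-16,0,255,0,0,0,10,-33,0,255,0,0,0,10,-33,0,255,0,0,0,10,-33,0,255,0,0,0,10,-33,0,255,0,0,0,10,-33,0,255,0,0,0,10,-33,0,255,0,0,0,10,-33,0,255,0,0,0,10,-33,0,255,0,0,0,10,-33,0,255])

```text
clock: 11.47
ee_pos: [0.6107, -0.0064, 0.1755]
tcp_rot: [-0.097, 1.554, 0.082]
wrist_force: [-0.2, 0.6, -1.7]
finger_gap: 0.107
```

Request:
send_rows(commands=[0,0,0,10,-33,0,255,0,0,0,6,-15,0,255,0,0,0,0,0,-15,255,0,0,0,0,0,-30,255,0,0,0,0,0,-30,255,0,0,0,0,0,-20,255,0,0,0,0,0,-10,255,0,0,0,0,0,0,255])

```text
clock: 12.13
ee_pos: [0.6249, -0.0524, 0.0681]
tcp_rot: [-0.096, 1.558, 0.084]
wrist_force: [-0.8, -0.1, -3.4]
finger_gap: 0.105
```

Request:
send_rows(commands=[0,0.012,0,0,0,-3,255,0,0,0,0,0,-3,255,0,0,0,0,0,-2,255,0,0,0,0,0,-2,255,0,0,0,0,0,0,255])

```text
clock: 12.55
ee_pos: [0.6266, -0.0524, 0.0608]
tcp_rot: [-0.096, 1.566, 0.083]
wrist_force: [-1.0, -0.2, -2.8]
finger_gap: 0.108
```

Request:
send_rows(commands=[0,0,0,0,0,-2,255,0,0,0,0,0,-1,255,0,0,0,0,0,0,255,0,0,0,0,0,0,255])

```text
clock: 12.88
ee_pos: [0.6267, -0.0526, 0.058]
tcp_rot: [-0.096, 1.566, 0.083]
wrist_force: [-0.5, -0.8, 1.0]
finger_gap: 0.106
```

Request:
send_rows(commands=[0,0,0,0,0,0,0,0,0,0,0,0,0,0,0,0,0,0,0,0,0,0,0,0,0,0,0,0,0,0,0,0,0,0,0,0,0,0,0,0,0,0,0,0,0,0,0,0,0,0,0,0,0,0,15,0,0,0,0,0,0,30,0,0,0,0,0,0,35,0])

```text
clock: 13.72
ee_pos: [0.625, -0.0524, 0.1366]
tcp_rot: [-0.095, 1.57, 0.085]
wrist_force: [1.2, -0.3, 0.6]
finger_gap: 0.997
```

Request:
send_rows(commands=[0,0,0,0,0,35,0,0,0,0,0,0,30,0,0,0,0.105,-14,9,0,0,0,0,0.105,-14,9,0,0,0,0,0.105,-14,9,0,0,0,0,0.105,-14,9,0,0,0,0,0.105,-14,9,0,0,0,0,0.105,-14,9,0,0,0,0,0.105,-14,9,0,0,0,0,0.105,-14,9,0,0])

```text
clock: 14.55
ee_pos: [0.5137, 0.0201, 0.2025]
tcp_rot: [-0.753, 1.432, 0.743]
wrist_force: [-0.3, 0.2, 0.3]
finger_gap: 1.006
```

Request:
send_rows(commands=[0,0,0.105,-14,9,0,0,0,0,0.105,-14,9,0,0,0,0,0,0,0,0,0,0,0,0,0,0,0,0])

```text
clock: 14.88
ee_pos: [0.4863, 0.0376, 0.2029]
tcp_rot: [-0.909, 1.368, 0.898]
wrist_force: [-0.5, -1.3, -0.5]
finger_gap: 1.001
```

```bash
cat > m3.py <<'E'
from h import *
from scipy.spatial.transform import Rotation as Ro
s=telemetry.sense();A=Ro.from_rotvec(s['tcp_rot']).as_matrix();print(s['clock'],s['ee_pos'].round(4),'jaw az deg',np.degrees(np.arctan2(A[1,2],A[0,2])).round(2),'x',A[:,0].round(3), s['joint_positions'].round(2))
P={n:eyes.capture(n) for n in ['scene','top']}
for n in P: save(P[n],n+'3')
for n in P:
    for l,q0 in {'tray':[.625,-.05,.11],'knob':[.486,.039,-.42]}.items():
        r=eyes.masks_of(P[n],l)
        if r: print(n,l,r[0]['p'],fit([(P[n],r[0]['mask'].astype(float))],M[l],np.array(q0)))
    for r in eyes.masks_of(P[n],'cap1'): print(n,'cap',round(r['p'],2),r['uv'],ray(P[n],*r['uv'],.04).round(3),r['mask'].sum())
E
python3 m3.py
```

```text
14.8833 [0.4863 0.0376 0.2029] jaw az deg 66.66 x [ 0.009 -0.002 -1.   ] [ 0.66  0.09 -0.86  1.79  0.08  1.28  0.94]
scene tray 0.96 (array([ 0.62978986, -0.04983844,  0.1127478 ]), np.float64(0.05048839541467901))
scene knob 0.77 (array([ 0.48805498,  0.03861644, -0.39612776]), np.float64(0.06305922885950246))
scene cap 0.52 [336.4, 140.9] [0.433 0.271 0.04 ] 110
scene cap 0.52 [134.3, 262.2] [ 0.542 -0.307  0.04 ] 205
scene cap 0.32 [137.3, 276.0] [ 0.577 -0.314  0.04 ] 4294
top tray 0.59 (array([ 0.62608671, -0.05048247,  0.12059914]), np.float64(0.036037495824716256))
top cap 0.59 [131.7, 289.1] [0.426 0.329 0.04 ] 84
top cap 0.58 [142.7, 287.1] [0.431 0.303 0.04 ] 99
```

```bash
python3 - <<'E'
import cv2,numpy as np
a=cv2.imread('pics/scene3.png')[80:200,295:425];b=cv2.imread('pics/top3.png')[210:330,75:205]
cv2.imwrite('pics/v7.png',np.hstack([cv2.resize(x,(400,370),interpolation=cv2.INTER_CUBIC) for x in (a,b)]))
E
```

```text
(no output)
```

View pics/v7.png

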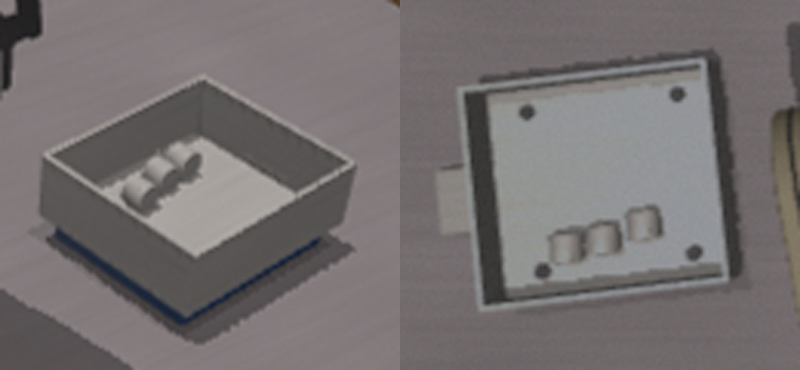

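All three caps lie in the bin, at about (565,245), (603,238) and (643,222) in the top crop. Next is grasping the knob.

Request:
send_rows(commands=[0,0.009,0,-1,2,-20,0,0,0,0,0,0,-35,0,0,0,0,0,0,-35,0,0,0,0,0,0,-35,0,0,0,0,0,0,-30,0,0,0,0,0,0,-20,0,0,0,0,0,0,-13,0,0,0,0,0,0,-6,0,0,0,0,0,0,0,0,0,0,0,0,0,0,0])

```text
clock: 16.12
ee_pos: [0.4862, 0.0398, 0.0094]
tcp_rot: [-0.906, 1.375, 0.904]
wrist_force: [0.1, 0.5, -0.0]
finger_gap: 1.003
```

Request:
send_rows(commands=[0,0,0,0,0,0,120,0,0,0,0,0,0,120,0,0,0,0,0,0,255,0,0,0,0,0,0,255,0,0,0,0,0,0,255,0,0,0,0,0,0,255,0,0,0,0,0,0,255,0,0,0,0,0,0,255])

```text
clock: 16.78
ee_pos: [0.4858, 0.0395, 0.0094]
tcp_rot: [-0.906, 1.376, 0.904]
wrist_force: [-3.0, -0.4, 10.7]
finger_gap: 0.342
```

Request:
send_rows(commands=[0,0,0,0,0,10,255,0,0,0,0,0,25,255,0,0,0,0,0,35,255,0,0,0,0,0,35,255,0,0,0,0,0,30,255,0,0,0,0,0,15,255,0,0,0,0,0,0,255])

```text
clock: 17.37
ee_pos: [0.4874, 0.0401, 0.1627]
tcp_rot: [-0.908, 1.371, 0.901]
wrist_force: [0.1, -0.0, -0.8]
finger_gap: 0.348
```

```bash
cat > m4.py <<'E'
from h import *
from scipy.optimize import nnls
# photometric D fit: faces of prism, painter's order, colours by least squares
def faces(q,N=24):
    r,f,z0,z1,z2=.008,.002,.067,.085,.089
    a0=np.arccos(f/r);a=np.linspace(a0,2*np.pi-a0,N)
    def ring(k,z): # k radial shrink
        rr=r-k;ff=f-k
        b0=np.arccos(ff/rr);b=np.linspace(b0,2*np.pi-b0,N)
        return np.c_[rr*np.cos(b),rr*np.sin(b),np.full(N,z)]
    A,B,C=ring(0,z0),ring(0,z1),ring(.0012,z2)
    F=[('top',C)]
    for L,H,t in((A,B,'s'),(B,C,'t')):
        F.append((t+'flat',np.array([L[0],L[-1],H[-1],H[0]])))
        for i in range(N-1): F.append((t+str(i//8),np.array([L[i],L[i+1],H[i+1],H[i]])))
    c,s=np.cos(q[2]),np.sin(q[2]);Rz=np.array([[c,s,0],[-s,c,0],[0,0,1]])
    return [(t,X@Rz+[q[0],q[1],0]) for t,X in F]
def resid(p,q,S=6,W=9):
    cen=-np.array(p['R']).T@np.array(p['t'])
    u0,v0=np.round(proj(p,[.557,-.3127,.078])[0]).astype(int)
    F=faces(q);names=sorted({t for t,_ in F});lab=np.zeros((2*W*S,2*W*S),np.uint8)
    ctr=np.array([q[0],q[1],.075])
    for t,X in F:
        n=np.cross(X[1]-X[0],X[2]-X[0]) if t!='top' else np.array([0,0,1.])
        m=X.mean(0)
        out=m-ctr
        if t!='top' and n@out<0:n=-n
        if n@(cen-m)<=0: continue
        uv=((proj(p,X)-[u0-W,v0-W])+.5)*S-.5
        cv2.fillPoly(lab,[np.round(uv*16).astype(np.int32)],names.index(t)+1,shift=4)
    B=np.stack([cv2.resize((lab==i).astype(np.float32),(2*W,2*W),interpolation=cv2.INTER_AREA).ravel() for i in range(len(names)+1)],1)
    # blur for antialiasing, background collar grey as class 0
    I=p['img'][v0-W:v0+W,u0-W:u0+W].reshape(-1,3).astype(float)
    d=I[:,0]-I[:,2]   # brass saturation: background approx 0
    e=0
    for ch in (d,I[:,0]+I[:,1]) if False else (d,):
        Bf=B[:,1:]
        k=Bf.sum(0)>.3
        c,_=nnls(Bf[:,k],np.clip(ch-bg(p),0,None)); e+=((Bf[:,k]@c-np.clip(ch-bg(p),0,None))**2).sum()
    return e
def bg(p): return 0.
P={n:eyes.capture(n) for n in ['scene','top']}
start={'scene':cv2.imread('pics/scene0.png')[...,::-1],'top':cv2.imread('pics/top0.png')[...,::-1]}
for n in P: P[n]=dict(P[n],img=start[n])
tot={}
for n in P:
    print(n)
    for y in np.arange(-.9,.91,.15):
        r=min((minimize(lambda v:resid(P[n],[.5565+v[0]*.001,-.3127+v[1]*.001,y]),[a,0],method='Nelder-Mead',options=dict(maxiter=50,initial_simplex=[[a,0],[a+1,0],[a,1]])) for a in (-1,2)),key=lambda r:r.fun)
        print(' yaw %.2f err %.0f at'%(y,r.fun),(r.x+[556.5,-312.7]).round(1))
E
python3 m4.py
```

```text
scene
 yaw -0.90 err 18933 at [ 560.1 -312.6]
 yaw -0.75 err 16312 at [ 560.  -312.4]
 yaw -0.60 err 13898 at [ 560.6 -312.3]
 yaw -0.45 err 13297 at [ 560.5 -312.3]
 yaw -0.30 err 13050 at [ 560.4 -312.4]
 yaw -0.15 err 13073 at [ 559.6 -312.6]
 yaw 0.00 err 13229 at [ 559.8 -312.6]
 yaw 0.15 err 13965 at [ 559.8 -312.1]
 yaw 0.30 err 15816 at [ 560.1 -312.2]
 yaw 0.45 err 18216 at [ 559.9 -312.1]
 yaw 0.60 err 21121 at [ 559.9 -311.8]
 yaw 0.75 err 24804 at [ 560.2 -311.5]
 yaw 0.90 err 28061 at [ 559.6 -310.9]
top
 yaw -0.90 err 21842 at [ 554.8 -313.4]
 yaw -0.75 err 16011 at [ 554.1 -311.9]
 yaw -0.60 err 10278 at [ 554.9 -311.8]
 yaw -0.45 err 5893 at [ 554.7 -311.2]
 yaw -0.30 err 2916 at [ 555.  -311.5]
 yaw -0.15 err 3489 at [ 554.6 -311.6]
 yaw 0.00 err 6693 at [ 554.5 -311.2]
 yaw 0.15 err 14080 at [ 554.9 -311.5]
 yaw 0.30 err 16342 at [ 554.4 -309.2]
 yaw 0.45 err 20802 at [ 553.9 -310. ]
 yaw 0.60 err 25852 at [ 553.8 -309.7]
 yaw 0.75 err 27587 at [ 553.4 -309.8]
 yaw 0.90 err 29275 at [ 553.5 -309.9]
```

Both views agree: the shaft yaw is about -0.24 rad and the axis is near (0.555, -0.312).

Request:
send_rows(commands=[0,0,0.008,2,-12,0,255,0,0,0.015,5,-25,0,255,0,0,0.015,6,-30,0,255,0,0,0.015,6,-30,0,255,0,0,0.015,6,-30,0,255,0,0,0.015,6,-30,0,255,0,0,0.015,6,-30,0,255,0,0,0.015,6,-30,0,255,0,0,0.015,6,-30,0,255,0,0,0.015,6,-30,0,255])

```text
clock: 18.3
ee_pos: [0.5396, -0.2385, 0.1567]
tcp_rot: [-1.012, 1.325, 1.016]
wrist_force: [0.2, 0.5, -0.7]
finger_gap: 0.341
```

Request:
send_rows(commands=[0,0,0.015,6,-35,0,255,0,0,0.008,5,-30,0,255,0,0,0,2,-10,0,255,0,0,0,0,0,0,255,0,0,0,0,0,0,255])

```text
clock: 18.72
ee_pos: [0.5529, -0.3115, 0.1569]
tcp_rot: [-1.028, 1.315, 1.032]
wrist_force: [0.4, 0.9, -0.9]
finger_gap: 0.34
```

```bash
cat > m5.py <<'E'
from h import *
from scipy.spatial.transform import Rotation as Ro
s=telemetry.sense();A=Ro.from_rotvec(s['tcp_rot']).as_matrix();az=np.arctan2(A[1,2],A[0,2])
print(s['clock'],s['ee_pos'].round(4),'knob yaw by jaw',round(az-np.pi/2,3),'toolx',A[:,0].round(3),s['wrist_force'].round(1),s['joint_positions'].round(2))
for n in ['scene','top']:
    p=eyes.capture(n);save(p,n+'_k')
    for r in eyes.masks_of(p,'knob')[:2]:
        z=s['ee_pos'][2]-.0094
        print(n,round(r['p'],2),r['mask'].sum(),np.round(r['uv']),'pred',proj(p,[*s['ee_pos'][:2],z+.02])[0].round())
E
python3 m5.py; python3 - <<'E'
import cv2,numpy as np
a=cv2.imread('pics/scene_k.png')[180:310,75:205];b=cv2.imread('pics/top_k.png')[180:310,335:465]
cv2.imwrite('pics/v8.png',np.hstack([cv2.resize(x,(400,400),interpolation=cv2.INTER_CUBIC) for x in (a,b)]))
E
```

```text
18.7167 [ 0.5529 -0.3115  0.1569] knob yaw by jaw -0.241 toolx [-0.003  0.001 -1.   ] [ 0.4  0.9 -0.9] [ 0.93  0.47 -0.65  1.47  0.29  1.3   1.58]
scene 0.97 704 [120. 225.] pred [118. 221.]
```

View pics/v8.png

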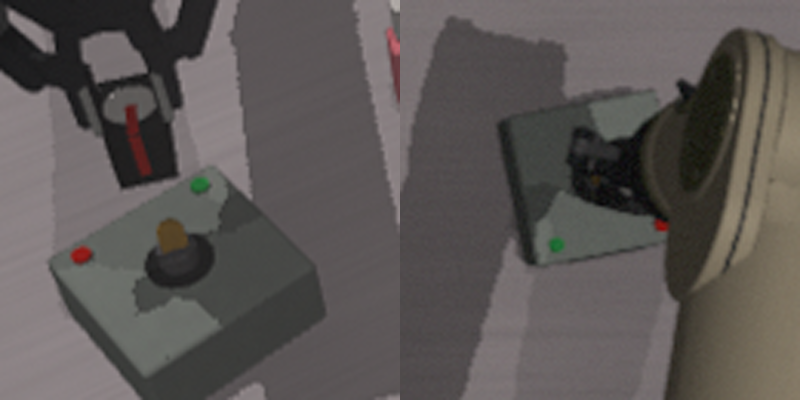

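The scene crop shows the knob upright in the jaws at (130,130), with its pointer towards the camera and the shaft at (172,235). I'll lower it to just above the shaft and compare them in the same camera.

Request:
send_rows(commands=[0,0,0,0,0,-20,255,0,0,0,0,0,-20,255,0,0,0,0,0,-7,255,0,0,0,0,0,0,255,0,0,0,0,0,0,255])

```text
clock: 19.33
ee_pos: [0.5536, -0.3119, 0.1121]
tcp_rot: [-1.031, 1.314, 1.031]
wrist_force: [0.4, 0.2, 0.6]
finger_gap: 0.342
```

```bash
cat > m6.py <<'E'
from h import *
from scipy.spatial.transform import Rotation as Ro
s=telemetry.sense();A=Ro.from_rotvec(s['tcp_rot']).as_matrix();az=np.arctan2(A[1,2],A[0,2]);yaw=az-np.pi/2
print(s['clock'],s['ee_pos'].round(4),'yaw',yaw.round(3))
p=eyes.capture('scene');save(p,'scene_l')
r=eyes.masks_of(p,'knob')[0];m=r['mask'].astype(float);z=s['ee_pos'][2]-.0094
print(r['p'],m.sum(),sil(p,M['knob'],[*s['ee_pos'][:2],yaw],z).sum())
for dz in (-.002,0,.002):
    print('fit z',dz,fit([(p,m)],M['knob'],np.array([*s['ee_pos'][:2],yaw]),z+dz))
g=lambda v:np.abs(sil(p,M['knob'],[s['ee_pos'][0]+v[0]*.001,s['ee_pos'][1]+v[1]*.001,yaw],z)-m).sum()
r=minimize(g,[3,0],method='Nelder-Mead',options=dict(initial_simplex=[[0,0],[5,0],[0,4]]));print('yaw fixed',r.x,r.fun)
a=sil(p,M['knob'],[s['ee_pos'][0]+r.x[0]*.001,s['ee_pos'][1]+r.x[1]*.001,yaw],z)
im=p['img'][...,::-1].copy();cs,_=cv2.findContours((a>.5).astype(np.uint8),0,2)
k=cv2.resize(im[200:290,85:175],(400,400),interpolation=cv2.INTER_CUBIC);k2=k.copy();cv2.drawContours(k2,[((c-[85,200]+.5)*400/90).astype(np.int32) for c in cs],-1,(0,255,0),1)
mm=cv2.resize((m*255).astype(np.uint8)[200:290,85:175],(400,400));cm,_=cv2.findContours((mm>127).astype(np.uint8),0,2);cv2.drawContours(k,cm,-1,(255,0,255),1)
cv2.imwrite('pics/v9.png',np.hstack([k,k2]))
E
python3 m6.py
```

```text
19.3333 [ 0.5536 -0.3119  0.1121] yaw -0.24
0.79 662.0 718.7725490196078
fit z -0.002 (array([ 0.55501457, -0.31146103, -0.18134804]), np.float64(0.1140868431964931))
fit z 0 (array([ 0.55663233, -0.31150597, -0.18002334]), np.float64(0.11368402345832594))
fit z 0.002 (array([ 0.55850452, -0.31165856, -0.17842179]), np.float64(0.11538415970617853))
yaw fixed [3.15786831 1.2420963 ] 82.40392156862745
```

View pics/v9.png

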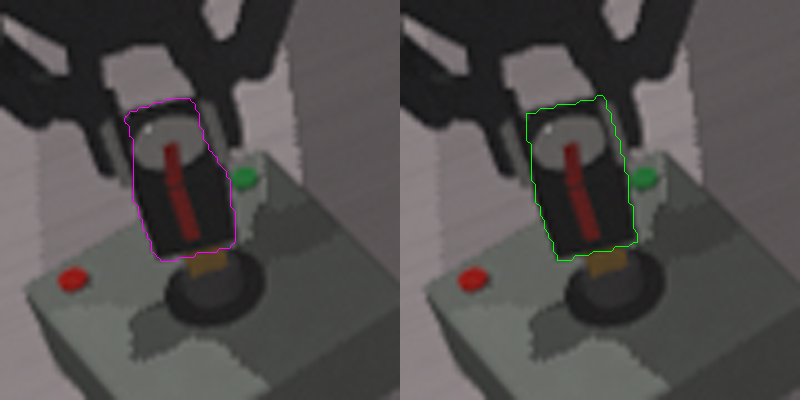

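The fitted outline (right) matches the knob. It sits about 3 mm short of the shaft in x and 1 mm off in y, so I'll correct that and lower until it enters.

Request:
send_rows(commands=[0,0,0,2.8,-0.8,-4,255,0,0,0,0,0,-4,255,0,0,0,0,0,-3,255,0,0,0,0,0,-3,255,0,0,0,0,0,-2,255,0,0,0,0,0,0,255])

```text
clock: 19.93
ee_pos: [0.556, -0.3131, 0.095]
tcp_rot: [-1.031, 1.315, 1.031]
wrist_force: [0.2, -0.5, -0.1]
finger_gap: 0.338
```

Request:
send_rows(commands=[0,0,0,0,0,-2,255,0,0,0,0,0,-2,255,0,0,0,0,0,-2,255,0,0,0,0,0,0,255])

```text
clock: 20.27
ee_pos: [0.5563, -0.3132, 0.0892]
tcp_rot: [-1.031, 1.314, 1.03]
wrist_force: [1.6, -0.8, -1.7]
finger_gap: 0.346
```

Request:
send_rows(commands=[0,0,0,0,0,-2,255,0,0,0,0,0,-2,255,0,0,0,0,0,-2,255,0,0,0,0,0,0,255,0,0,0,0,0,0,255])

```text
clock: 20.68
ee_pos: [0.5563, -0.3132, 0.0834]
tcp_rot: [-1.031, 1.315, 1.03]
wrist_force: [1.6, -0.8, -1.5]
finger_gap: 0.341
```

Request:
send_rows(commands=[0,0,0,0,0,-2,255,0,0,0,0,0,-2,255,0,0,0,0,0,-2,255,0,0,0,0,0,0,255])

```text
clock: 21.02
ee_pos: [0.5565, -0.3133, 0.0779]
tcp_rot: [-1.031, 1.314, 1.029]
wrist_force: [1.0, 1.3, 5.6]
finger_gap: 0.342
```

Request:
send_rows(commands=[0,0,0,0,0,-2,255,0,0,0,0,0,-2,255,0,0,0,0,0,-1,255,0,0,0,0,0,0,255])

```text
clock: 21.35
ee_pos: [0.5566, -0.3133, 0.0733]
tcp_rot: [-1.032, 1.314, 1.029]
wrist_force: [-1.3, 0.8, 9.4]
finger_gap: 0.343
```

Request:
send_rows(commands=[0,0,0,0,0,-1,255,0,0,0,0,0,-1,255,0,0,0,0,0,0,255,0,0,0,0,0,0,255])

```text
clock: 21.68
ee_pos: [0.5567, -0.3133, 0.0722]
tcp_rot: [-1.032, 1.315, 1.029]
wrist_force: [-2.9, 1.2, 13.3]
finger_gap: 0.341
```

Request:
send_rows(commands=[0,0,0,0,0,-1,255,0,0,0,0,0,0,255,0,0,0,0,0,0,255,0,0,0,0,0,0,255])

```text
clock: 22.02
ee_pos: [0.5569, -0.3134, 0.0721]
tcp_rot: [-1.033, 1.315, 1.028]
wrist_force: [-6.3, 2.1, 20.1]
finger_gap: 0.342
```

Request:
send_rows(commands=[0,0,0,0,0,0.5,255,0,0,0,0,0,0,255,0,0,0,0,0,0,255])

```text
clock: 22.27
ee_pos: [0.5568, -0.3134, 0.0722]
tcp_rot: [-1.032, 1.315, 1.028]
wrist_force: [-4.7, 2.2, 17.3]
finger_gap: 0.341
```

```bash
python3 - <<'E'
from h import *
s=telemetry.sense();print(s['clock'],s['ee_pos'].round(4),s['wrist_force'].round(1))
p=eyes.capture('scene')
im=p['img'][...,::-1]
cv2.imwrite('pics/v10.png',np.hstack([cv2.resize(im[200:300,80:180],(400,400),interpolation=cv2.INTER_CUBIC),cv2.resize(im[80:380,120:420],(400,400),interpolation=cv2.INTER_CUBIC)]))
E
```

```text
22.2667 [ 0.5568 -0.3134  0.0722] [-4.7  2.2 17.3]
```

View pics/v10.png

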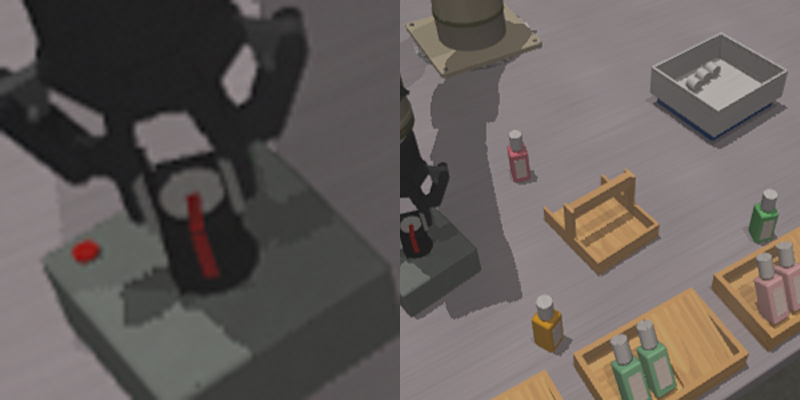

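The knob is down over the collar with no brass showing. The tray is upright, the caps are in the bin and the bottles haven't moved, so I'll hand it in.

```bash
python3 -c "
from plant import ctrl,telemetry
print(ctrl.job_done());print(telemetry.sense()['ee_pos'],telemetry.sense()['wrist_force'])"
```

```text
the job is handed in; nothing more can be done
None
the job is handed in; nothing more can be done
```

I finished the whole job and handed it in at about 22 s of the 67 s limit. The hand-in gives no verdict, so these are my own last checks:

- **Caps and tray:** I carried the tray to the hopper, tipped it about 50° and set it back upright where it had stood, let go. The last picture shows all three caps lying in the bin.
- **Knob:** It slid onto the D-shaft with under 2 N of resistance. The flats should be matched: the jaws were at -0.24 rad, which was also my estimate of the shaft's yaw.
- **Pressing:** I pushed until it stopped, with the TCP at z = 0.072 m, the height I expected for fully home and fully pressed in. It is held there with about 17 N of downward push and a 90 N grip set. About 5 N of sideways force remains at the wrist.
- **Bottles:** The last picture shows all three standing where they were.

The two cameras disagreed by about 4 mm in x. I settled this against the gripped tray, which matched the top camera, and by comparing the knob and shaft in the same view. I did not measure the shaft's travel directly; I judged it from the height and the rise in force.

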